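# Release the eccentric cam and feed a brass tag blank into its stamping jig

## Robot

A 6-joint arm with a two-finger parallel gripper is mounted at the origin on the work surface. World frame = base frame: x ahead of the robot, y to its left, z up, the work surface at z = 0. Lengths are in m, angles in degrees, forces in N, time in s.
With the tool pointing down it reaches from about 0.3 to 0.75 m from the base axis. Payload 8.5 kg.
Tool frame: the origin (TCP) lies at the very end of the fingers, on their centre line; the grasp point (between the pads) lies 19 mm behind it; z points along the fingers, y is the line along which they close (so a half turn about z gives the same grasp; the last joint's range is limited). The gripper opens to 85 mm and grips with 20 to 120 N. Pads are 22 mm wide; open, the fingers measure 114 mm over their backs; the gripper's body (76 mm by 85 mm) begins 54 mm behind the grasp point. The pads swing forward as they close: fully open they stand 13 mm farther back than shut.
Start: joints at [-82.065, 21.807, 74.336, -0, 83.858, -12.336], TCP at [0.191, -0.516, 0.231] pointing down, gripper open.
Joint ranges: [-178.18, 178.18], [-50.72, 133.34], [12.68, 142.11], [-81.47, 261.47], [9.98, 163.14], [-165.26, 165.26]. Speed limits (degrees/s): [136.94, 136.94, 180, 180, 180, 180].

## Interface

Orientations are given as a 3x3 rotation matrix whose columns are the frame's x, y, z axes.
In Python, from rig import env, imaging gives the robot as it stands. The module is installed in compiled form; this text tells all that it offers.
- The arm moves only by the tool arm_command, never from a script. Its arguments are lists of equal length, an entry for each row: "turn": the turn, a rotation vector about the tool's x, y, z in units of 5 degrees (1.0 is 5 degrees), a list of three; "xyz": the shift along the tool's x, y, z in units of 50 mm (1.0 is 50 mm), a list of three; "claw": the finger opening in mm, from 0 to 85.4. A call has 1 to 12 rows; each row shifts and turns the commanded pose from where the row before left it, along the tool's axes as they then stand; what a row does not reach is not made up. A row lasts 1/10 s, in which the tool goes at most 50 mm and 8.59 degrees, less where a joint would pass 70% of its speed; a pose out of reach is approached as far as the arm can. A call is refused whole if a number of a shift passes 1 or a number of a turn 1, either way. A call with a gripper value outside its range is refused whole. The fingers move at their own pace and stop on an object; "squeeze" is the grip in N (left out, the last holds). Time passes only in rows, so rows that do not move let the fingers close. It gives the time, the measured TCP pose, the force, the opening and the grip force at its end, in the units of the state.
- env.observe(): the state, without advancing time (a new reading comes with each control period).
- imaging.get_image(name): name is "side" or "top"; returns (picture, depth): 400x640x3 uint8, blue, green, red; 400x640 float32, m along the optical axis (not along the pixel's ray), 0 where there is no reading.
- imaging.camera_info(name): a dict with "camera_matrix" (3x3 intrinsics, pixels), "k1" (the pictures are not rectified: a ray, as slopes to the right and down, at radius r is drawn at 1 + k1 r^2 times it, then the intrinsics apply), "rvec" (rotation vector, rad) and "tvec" (3), from world to camera coordinates, as OpenCV has them. Camera axes: x right, y down, z forward; pixel columns grow to the right and rows downward; lengths in m; the calibration is good to about 2 mm. A picture is of the moment at which its call begins. camera_info takes no time and is no camera call.
- env.close_job(): hands the job in; it is judged then, once.
The state is a dict: "time_s": time; "q": joint angles; "qvel": joint speeds; "joint_efforts": joint torques, N m; "position": TCP position; "tool_rot": TCP orientation; "ft_force": force on the tool from outside, world axes, zero at the start; "wrist_torque": the same for the moment, N m; "grip_width": finger opening in m; "gripper_force": force on a finger pad.
Only numpy, scipy, OpenCV 4.12 (cv2) and the standard library are available. Lean on these libraries where they do the work, as an engineer would, in place of code of your own. Each camera call takes 0.05 s, during which the arm holds its last target. There are 200 camera calls.

## Task

On the jewellery bench's tag jig, push the cam lever round with a fingertip until the cam's low point squarely faces the follower slide, leaving the slide where it is meanwhile. Then push the slide forward by its upright tab until it is fully home, so that it drives the brass blank up to the end stop; leave the cam at its low point. Lift nothing, do not touch the blank with the fingers, and leave the other things on the board where they are.

Things in the scene. Friction and masses are not known exactly. Their poses are not given: they have to be found in the camera images.
- jig: Fixed aluminium plate, 250 x 150 x 12 mm, on an 8 mm grey board; place and yaw vary. Origin: centre of its underside, 8 mm above the work surface. x = forward (feed direction, from push tab to end stop), y = left, z up. 'Jig' coordinates below are in this frame, in mm.
- stop_face (a point): Middle of the end stop's face, jig (103, 35, 20). The stop is a block 20 mm high on the plate; two guide rails 8 mm high, 36 mm apart (jig x 42 to 114, centred on y = 35) lead to it.
- cam (a joint): Cam angle (rad, counter-clockwise from above positive, -2.3 to 0.7) = lever direction from jig +x. At 0 the lever points straight forward and the low point squarely faces the slide, letting it go home (so too up to 0.6 off). Starts at -1.25 to -2.0 (lever to the right or right and back), blocking the slide. No stop or click at 0. Friction 0.2 N m (4 N at 50 mm): stays where left; a hard slide push may slip it.
- cam_pivot (a point): On the cam's vertical pivot axis, at mid height of the lever; jig (12, -20, 39). The cam is a dark steel disc, radius 24 mm, jig z 13 to 26, its centre 11 mm off the pivot towards the lever: the high lobe lies under the lever, the low point (13 mm from the pivot) opposite the lever.
- lever_mid (a point): Middle of the cam lever, 50 mm from the pivot, at mid height (jig z 39); its x axis points outward along the lever. Steel bar 10 mm thick, 20 mm high (jig z 29 to 49), 8 to 80 mm from the pivot, with an upright 16 mm dark pin at 80 mm, up to jig z 59. Apart from lever and hub, cam and follower stay below jig z 27.
- slide (a joint): Travel of the follower slide along jig +x (m): 0 back, 0.032 fully home (hard stop). Starts at 0 to 0.008. 2 N of friction, stays where left; blocked short of home unless the cam is low. Steel bar at jig y 20 to 50, z 14 to 26, its nose at x = 20 + travel pushes the blank; an arm to its right (y -31 to 21, same z) has the flat follower face at x = -35 + travel, opposite the cam.
- push_face (a point): Middle of the rear face of the slide's upright push tab, jig (-85 + travel, 15, 45). Steel plate 10 mm thick in x, 70 mm wide (jig y -20 to 50), jig z 14 to 60; push it towards jig +x.
- blank: Brass tag blank, 50 (jig x) x 30 x 6 mm, 75 g, loose between the rails ahead of the slide's nose. Origin: centre of its underside (jig y = 35, z = 12). Starts centred at jig x = 56 to 64; seated at the end stop its centre is at x = 77 to 78.
- spare_blank: Bystander: a spare brass tag blank of the same size lying on the board to the right of the jig; origin centre of underside.
- spool: Bystander: wire spool, 54 mm diameter, 34 mm high, standing left of the jig; origin centre of underside.
- jar: Bystander: small clear jar with an aluminium cap, 44 mm diameter, 45 mm high, left of the jig; origin centre of underside.
- hoop: Bystander: brass ring, 52 mm outside diameter, 6 mm high, right of the jig's far end; origin centre of underside.
- pliers: Bystander: black-handled pliers, 145 x 56 x 12 mm, lying right of the jig; origin between the handles at the joint, on the underside.
- tweezers: Bystander: steel tweezers, 126 x 20 x 6 mm, lying far left of the jig; origin at their middle, on the underside.
- dish: Bystander: white ceramic bead dish, 68 mm diameter, 20 mm high, right of the jig's far end; origin centre of underside.
Mind the look-alikes: they are no part of the job. Leave any black or purple look-alike of the blank alone.

How it is judged:
By the outcome, as a careful person would: the job done as asked, in the order asked, and still so for the second after the job is handed in, with the robot touching nothing.
It also fails if it takes over 56 s, if anything falls off the work surface, if the arm or the gripper's body presses on something with over 40 N, if the wrist force passes 120 N, or if a joint passes its speed limit or range.

## Working session

There is one attempt and no reset: what is moved stays moved. The work goes in short steps, Python scripts to look and compute and a tool call to move; the robot and the scene stay as the last step left them, time stands still between calls to the robot, and variables do not carry over. Pictures are saved under pics/ and viewed, at most 10 in all, crops included, and the job is handed in when it is done.

Besides the shell and the picture viewer there is one more tool, called after "Emit:" by a JSON object that holds its "api" and its "payload". arm_command: Moves the arm, as the interface text tells. Its arguments: {"type":"object","properties":{"turn":{"type":"array"},"xyz":{"type":"array"},"claw":{"type":"array"},"squeeze":{"type":"number"}},"required":["turn","xyz","claw"]}

```bash
mkdir -p pics; cat > h.py <<'E'
import numpy as np, cv2
from rig import env, imaging
def cam(n):
    c=imaging.camera_info(n); R=cv2.Rodrigues(np.array(c["rvec"],float))[0]
    return np.array(c["camera_matrix"],float),float(c["k1"]),R,np.array(c["tvec"],float).ravel()
def ray(n,uv):
    K,k1,R,t=cam(n)
    d=cv2.undistortPoints(np.array(uv,float).reshape(-1,1,2),K,np.array([k1,0,0,0.])).reshape(-1,2)
    return -R.T@t,np.c_[d,np.ones(len(d))]@R
def onplane(n,uv,z):
    o,d=ray(n,uv); return o+d*((z-o[2])/d[:,2])[:,None]
def cloud(n,depth):
    v,u=np.mgrid[:400,:640]; o,d=ray(n,np.c_[u.ravel(),v.ravel()])
    return (o+d*depth.ravel()[:,None]).reshape(400,640,3)
def proj(n,P):
    K,k1,R,t=cam(n)
    return cv2.projectPoints(np.array(P,float).reshape(-1,1,3),R,t,K,np.array([k1,0,0,0.]))[0].reshape(-1,2)
E
python3 - <<'E'
from h import *
for n in("top","side"):
    p,d=imaging.get_image(n); cv2.imwrite(f"pics/{n}0.png",p); np.save(f"pics/{n}0.npy",d)
    K,k,R,t=cam(n); print(n,K[0,0],k,-R.T@t,R[2])
s=env.observe(); print(s["time_s"],s["position"],s["tool_rot"],s["ft_force"])
E
```

```text
top 391.4597455798203 -0.05884625135330343 [0.32348277 0.11294812 0.96171076] [ 0.21017964 -0.02820723 -0.97725579]
side 434.23277751505697 -0.06553896372515464 [0.24427883 0.76817716 0.79509673] [ 0.23678291 -0.66495435 -0.70835695]
0.1 [ 0.19050534 -0.51566868  0.23077891] [[ 9.38053984e-01  3.46489079e-01 -2.05387076e-04]
 [ 3.46489039e-01 -9.38053096e-01  1.31738346e-03]
 [ 2.63794997e-04 -1.30694117e-03 -9.99999111e-01]] [ 0.55397197  0.51661941 -0.61573722]
```

View pics/top0.png

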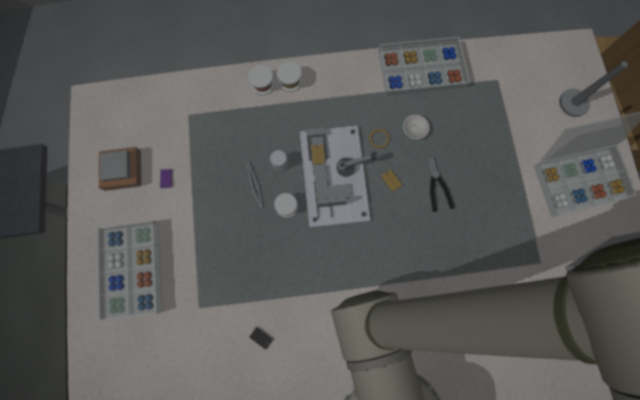

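View pics/side0.png

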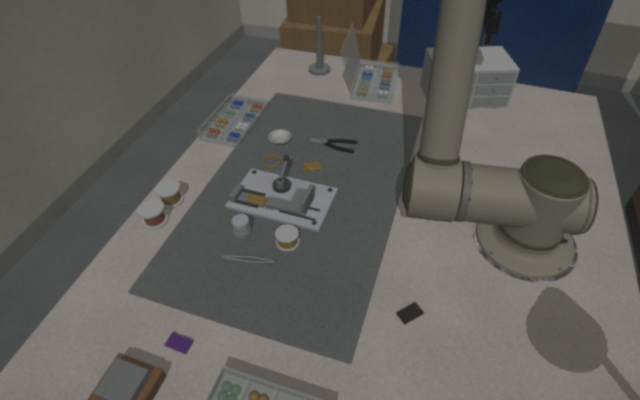

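The top view shows the jig at about (302–370, 126–226), stop end upwards, tab near (330,193), and the lever running from its hub at (346,167) to about (392,155). The side view agrees. Next I measure the plate and lever.

```bash
python3 - <<'E'
from h import *
p=cv2.imread("pics/top0.png"); s=cv2.imread("pics/side0.png")
a=cv2.resize(p[110:240,270:430],None,fx=4.8,fy=4.5,interpolation=cv2.INTER_CUBIC)
cv2.imwrite("pics/topc.png",cv2.resize(p[110:235,275:425],None,fx=4.8,fy=4.8,interpolation=cv2.INTER_CUBIC))
g=cv2.cvtColor(p,cv2.COLOR_BGR2GRAY); 
print(g[120:232:8,290:380:8])
sub=np.zeros_like(g); sub[115:235,292:380]=g[115:235,292:380]
for th in(115,130,145):
    m=(sub>th).astype(np.uint8); n,l,st,c=cv2.connectedComponentsWithStats(m)
    i=1+np.argmax(st[1:,4]); cn=max(cv2.findContours((l==i).astype(np.uint8),0,2)[0],key=cv2.contourArea)
    w=onplane("top",cn.reshape(-1,2),0.020)[:,:2]*1000
    r=cv2.minAreaRect(w.astype(np.float32)); print(th,st[i],r)
    ap=cv2.approxPolyDP(cv2.convexHull(cn),4,True).reshape(-1,2); print(ap.tolist(), onplane("top",ap,.02)[:,:2].round(4).tolist())
C=cloud("top",np.load("pics/top0.npy"))
for u,v in [(364,190),(346,167),(390,157),(375,159),(330,193),(335,150)]: print(u,v,C[v,u].round(4))
E
```

```text
[[ 83  82  83  83  82  84  82  85  84  84  82  83]
 [ 84  83  83  88  93  97 124 128 122  80  83  84]
 [ 82  85 109  72  75 131 131 129 128  70  82  82]
 [ 81  81 124  92  89 130 131 129 129  67  80  82]
 [ 73  65 132  93  88 121 130 129 129  71  80  82]
 [ 62  61 133  93  92 130 112  61  97  82  58  67]
 [ 78  83 132 100  97 119  72  52  65 120  82  82]
 [ 80  83 130 114  96 106 127  83 124 128  82  81]
 [ 81  81 127  98  95  97 115 105 125 128  82  82]
 [ 85  70 113 112  95  97  97  98 119 129  74  82]
 [135  60  91 125  98  97  93  89 102 128  63  81]
 [136  65  74 131 127  98 132 133 131 131  66  83]
 [102  81  84 117 132 116 133 133 130 104  82  81]
 [ 81  83  80 130 127 115 100  86  81  81  80  81]]
115 [ 300  126   70  100 2960] ((592.9570922851562, 57.37879943847656), (147.73800659179688, 246.46994018554688), 89.15899658203125)
[[355, 126], [369, 218], [310, 225], [300, 134]] [[0.715, -0.0141], [0.4728, -0.014], [0.4737, 0.1309], [0.7108, 0.1289]]
130 [315 198  52  27 526] ((491.2533264160156, 52.44776916503906), (47.482295989990234, 135.45297241210938), 7.447177410125732)
[[365, 198], [360, 219], [315, 224], [322, 209]] [[0.5236, -0.0116], [0.4731, 0.0082], [0.4746, 0.1186], [0.5094, 0.0971]]Traceback (most recent call last):
  File "<stdin>", line 10, in <module>
    return _wrapfunc(a, 'argmax', axis=axis, out=out, **kwds)
    return bound(*args, **kwds)
ValueError: attempt to get argmax of an empty sequence
```

View pics/topc.png

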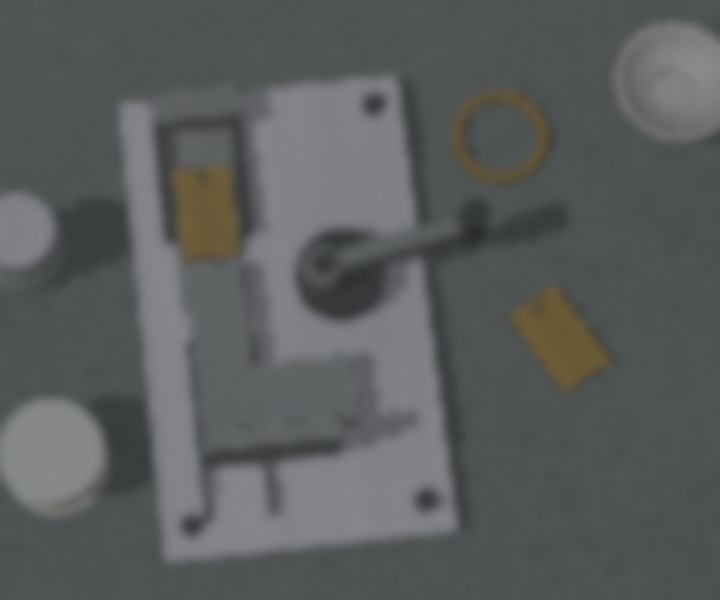

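The crop shows plate corners near crop (120,100), (398,75), (458,528) and (165,560). The lever hub is at (323,262), the pin at (475,216), and the tab's rear edge at y≈445.

```bash
python3 - <<'E'
from h import *
f=lambda a:np.array(a,float)/4.8+[275,110]
c=onplane("top",f([(120,100),(398,75),(458,528),(165,560)]),.02)[:,:2]; print(c.round(4).tolist())
ctr=c.mean(0); x=(c[0]+c[1]-c[2]-c[3]); yaw=np.arctan2(x[1],x[0]); print("corner",ctr,np.degrees(yaw), np.linalg.norm(x)/2)
screws=onplane("top",f([(192,525),(428,500),(373,104)]),.02)[:,:2];print(screws.round(4).tolist())
v=screws[2]-screws[1]; print("screw yaw",np.degrees(np.arctan2(v[1],v[0])),(screws[0]+screws[2])/2)
def toj(P,yaw=yaw): 
    R=np.array([[np.cos(yaw),-np.sin(yaw)],[np.sin(yaw),np.cos(yaw)]]); return (P[:,:2]-ctr)@R*1000
hub=toj(onplane("top",f([(323,262)]),.057)); pin=toj(onplane("top",f([(475,213)]),.067)); print("hub",hub,"pin",pin)
d=pin-[[12,-20]];print("lever ang",np.arctan2(d[0,1],d[0,0]),np.linalg.norm(d))
print("tab top rear corners",toj(onplane("top",f([(212,450),(342,440)]),.068)))
print("blank",toj(onplane("top",f([(174,170),(235,165),(242,258),(188,262)]),.026)))
C=cloud("top",np.load("pics/top0.npy"))
for u,v in [(364,190),(346,167),(335,170),(370,157),(374,155),(330,193),(335,201),(320,150)]: print(u,v,C[v,u].round(4))
for nm,P in dict(spare=(560,335),hoop=(500,137),dish=(670,80),jarl=(20,240),spool=(52,460)).items(): print(nm,toj(onplane("top",f([P]),.01)))
E
```

```text
[[0.7194, 0.128], [0.7151, -0.0217], [0.4675, -0.0167], [0.4698, 0.1329]]
corner [0.59294996 0.05561983] -1.1396916600684819 0.24871005055217293
[[0.4859, 0.1172], [0.4837, -0.0037], [0.7003, -0.006]]
screw yaw -0.618075677748578 [0.59310561 0.055597  ]
hub [[ 11.94115163 -19.77887004]] pin [[ 26.43494313 -97.78066915]]
lever ang -1.3872987595748854 79.10878634154221
tab top rear corners [[-80.77201792  45.71172086]
 [-82.46710301 -17.73450294]]
blank [[80.21103317 49.99348441]
 [79.60975486 17.75133511]
 [28.19864545 19.47918638]
 [28.98309698 47.66563921]]
364 190 [ 0.5435 -0.0118  0.0224]
346 167 [0.6043 0.0254 0.0341]
335 170 [0.6038 0.0526 0.0212]
370 157 [ 0.6146 -0.0335  0.059 ]
374 155 [ 0.6159 -0.0426  0.0669]
330 193 [0.5436 0.0731 0.0342]
335 201 [0.5146 0.0655 0.0699]
320 150 [0.6593 0.0835 0.0257]
spare [[ -26.18133972 -142.93584271]]
hoop [[  86.72047399 -126.49688788]]
dish [[ 110.05794812 -223.33714644]]
jarl [[ 55.70758928 135.16179528]]
spool [[-65.02691815 128.17405301]]
```

Emit:
{"api": "arm_command", "payload": {"turn": [[0,0,0],[0,0,0],[0,0,0],[0,0,0],[0,0,0],[0,0,0],[0,0,0],[0,0,0],[0,0,0],[0,0,0],[0,0,0],[0,0,0]], "xyz": [[0.77,-0.47,0],[0.77,-0.47,0],[0.77,-0.47,0],[0.77,-0.47,0],[0.77,-0.47,0],[0.77,-0.47,0],[0.77,-0.47,0],[0.77,-0.47,0],[0.77,-0.47,0],[0.77,-0.47,0],[0.77,-0.47,0],[0.77,-0.47,0]], "claw": [0,0,0,0,0,0,0,0,0,0,0,0]}}

```text
time_s: 1.3
position: [0.527, -0.0895, 0.2311]
tool_rot: [[0.938, 0.347, -0.0], [0.347, -0.938, 0.0], [-0.0, -0.0, -1.0]]
ft_force: [0.0, -1.3, 1.0]
grip_width: 0.0
gripper_force: 0.0
```

Emit:
{"api": "arm_command", "payload": {"turn": [[0,0,0],[0,0,0],[0,0,0.7],[0,0,0.7],[0,0,0.73],[0,0,0],[0,0,0],[0,0,0]], "xyz": [[0.77,-0.47,0],[0.77,-0.47,0],[0,0,0.6],[0,0,0.6],[0,0,0.6],[0,0,0.6],[0,0,0],[0,0,0]], "claw": [0,0,0,0,0,0,0,0]}}

```text
time_s: 2.1
position: [0.5824, -0.0206, 0.1118]
tool_rot: [[0.986, 0.167, -0.0], [0.167, -0.986, 0.0], [-0.0, -0.0, -1.0]]
ft_force: [0.1, 1.2, 0.0]
grip_width: 0.0
gripper_force: 0.0
```

Emit:
{"api": "arm_command", "payload": {"turn": [[0,0,0],[0,0,0],[0,0,0],[0,0,0]], "xyz": [[0,0,0.46],[0,0,0.46],[0,0,0.46],[0,0,0]], "claw": [0,0,0,0]}}

```text
time_s: 2.5
position: [0.5817, -0.0205, 0.0417]
tool_rot: [[0.986, 0.167, -0.002], [0.167, -0.986, 0.0], [-0.002, -0.001, -1.0]]
ft_force: [-0.3, 1.1, 0.5]
grip_width: -0.0002
gripper_force: 0.0
```

Emit:
{"api": "arm_command", "payload": {"turn": [[0,0,0],[0,0,0],[0,0,0],[0,0,0],[0,0,0]], "xyz": [[0.08,0,0],[0.08,0,0],[0.08,0,0],[0.04,0,0],[0.02,0,0]], "claw": [0,0,0,0,0]}}

```text
time_s: 3.0
position: [0.5974, -0.018, 0.0427]
tool_rot: [[0.986, 0.167, 0.001], [0.167, -0.986, -0.0], [0.001, 0.0, -1.0]]
ft_force: [-0.8, -0.0, 0.3]
grip_width: 0.0003
gripper_force: 0.0
```

Emit:
{"api": "arm_command", "payload": {"turn": [[0,0,0],[0,0,0],[0,0,-1],[0,0,-1],[0,0,-1],[0,0,-1],[0,0,-1],[0,0,-1],[0,0,-1],[0,0,-1],[0,0,-1],[0,0,0]], "xyz": [[0.04,0,0],[0.02,0,0],[0.088,0.024,0],[0.088,0.024,0],[0.088,0.024,0],[0.088,0.024,0],[0.088,0.024,0],[0.088,0.024,0],[0.088,0.024,0],[0.088,0.024,0],[0.088,0.024,0],[0,0,0]], "claw": [0,0,0,0,0,0,0,0,0,0,0,0]}}

```text
time_s: 4.2
position: [0.6387, -0.0075, 0.0422]
tool_rot: [[0.578, 0.816, -0.0], [0.816, -0.578, -0.0], [-0.0, -0.0, -1.0]]
ft_force: [-1.1, 0.4, -0.8]
grip_width: -0.0002
gripper_force: 0.2
```

```bash
python3 - <<'E'
from h import *
for n,(a,b,c,d) in dict(top=(110,235,275,425),side=(130,255,210,360)).items():
    p,_=imaging.get_image(n); cv2.imwrite(f"pics/{n}1.png",cv2.resize(p[a:b,c:d],None,fx=3.6,fy=3.6,interpolation=cv2.INTER_CUBIC))
cv2.imwrite("pics/both1.png",np.vstack([cv2.imread("pics/top1.png")[:,:],cv2.imread("pics/side1.png")])[:900])
im=np.hstack([cv2.imread("pics/top1.png"),cv2.imread("pics/side1.png")]); cv2.imwrite("pics/both1.png",cv2.resize(im,(800,333)))
E
```

```text
(no output)
```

View pics/both1.png

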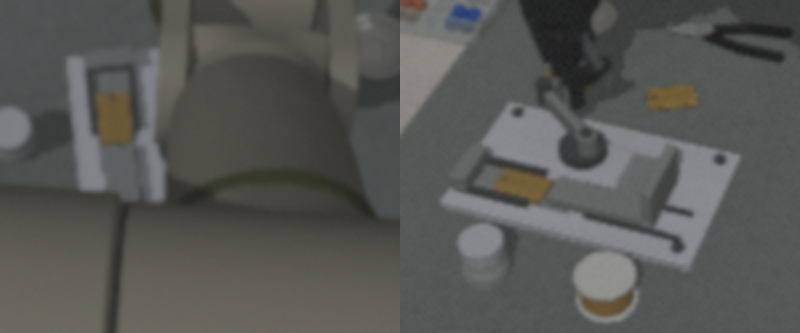

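The side half shows the lever swung with the fingers behind it, pin at about (545,88) and hub at (587,130); slide and blank look unmoved. I continue the arc to about −4°.

Emit:
{"api": "arm_command", "payload": {"turn": [[0,0,-1],[0,0,-1],[0,0,-1],[0,0,-1],[0,0,-1],[0,0,-1],[0,0,0]], "xyz": [[0.09,0.024,0],[0.09,0.024,0],[0.09,0.024,0],[0.09,0.024,0],[0.09,0.024,0],[0.09,0.024,0],[0,0,0]], "claw": [0,0,0,0,0,0,0]}}

```text
time_s: 5.0
position: [0.6561, 0.0139, 0.0423]
tool_rot: [[0.095, 0.996, 0.001], [0.996, -0.095, -0.001], [-0.0, 0.001, -1.0]]
ft_force: [0.9, -2.2, 0.4]
grip_width: -0.0
gripper_force: 0.6
```

```bash
python3 - <<'E'
from h import *
p,d=imaging.get_image("side"); np.save("pics/side2.npy",d)
cv2.imwrite("pics/side2.png",cv2.resize(p[140:230,220:340],None,fx=6,fy=6,interpolation=cv2.INTER_CUBIC))
ctr=np.array([.593,.0556]); a=np.radians(-.9); R=np.array([[np.cos(a),-np.sin(a)],[np.sin(a),np.cos(a)]])
print(((env.observe()["position"][:2]-ctr)@R*1000))
C=cloud("side",d).reshape(-1,3); J=np.c_[(C[:,:2]-ctr)@R*1000,C[:,2]*1000-8]
m=(J[:,2]>40)&(J[:,2]<64)&(np.hypot(J[:,0]-12,J[:,1]+20)<92)&(J[:,1]>-60)&(J[:,0]>0)
for r in J[m][::3]: print(r.round(0).astype(int).tolist(),end=' ')
E
```

```text
[ 63.52919566 -40.59057674]
[98, -33, 59] [90, -34, 61] [51, -43, 64] [93, -29, 61] [77, -36, 59] [101, -27, 57] [92, -27, 59] [85, -29, 59] [67, -33, 61] [55, -34, 63] [52, -49, 52] [91, -24, 59] [86, -30, 55] [68, -30, 59] [59, -29, 63] [52, -32, 63] [52, -47, 50] [90, -22, 57] [86, -30, 52] [70, -32, 55] [60, -30, 58] [54, -34, 57] [51, -45, 49] [89, -20, 56] [86, -29, 49] [77, -29, 51] [69, -31, 52] [59, -28, 57] [54, -34, 53] [98, -23, 47] [88, -22, 51] [81, -24, 51] [75, -30, 48] [67, -31, 49] [60, -33, 49] [52, -35, 50] [94, -21, 46] [86, -22, 47] [78, -24, 49] [71, -27, 48] [63, -28, 49] [56, -31, 48] [95, -21, 42] [88, -25, 41] [76, -19, 50] [68, -21, 50] [62, -25, 48] [53, -25, 51] [89, -21, 41] [81, -23, 42] [72, -23, 44] [63, -22, 48] [54, -21, 51] [47, -24, 51] [75, -22, 41] [66, -21, 44] [56, -18, 49] [48, -20, 50] [42, -24, 48] [35, -27, 47] [60, -20, 43] [51, -20, 46] [41, -18, 50] [35, -21, 49] [27, -22, 51] [60, -19, 40] [48, -19, 44] [39, -19, 47] [30, -17, 51] [24, -21, 49] [15, -21, 51] [11, -29, 46] [42, -18, 43] [32, -16, 48] [24, -16, 50] [16, -16, 52] [8, -18, 53] [38, -15, 43] [29, -14, 46] [21, -16, 48] [11, -11, 54] [6, -19, 49] [33, -16, 41] [24, -15, 44] [14, -12, 49] [7, -15, 49] [25, -15, 40] [13, -9, 49] [8, -15, 45] [20, -12, 41] [11, -10, 45] [5, -15, 43] [14, -10, 41] [6, -10, 43]
```

View pics/side2.png

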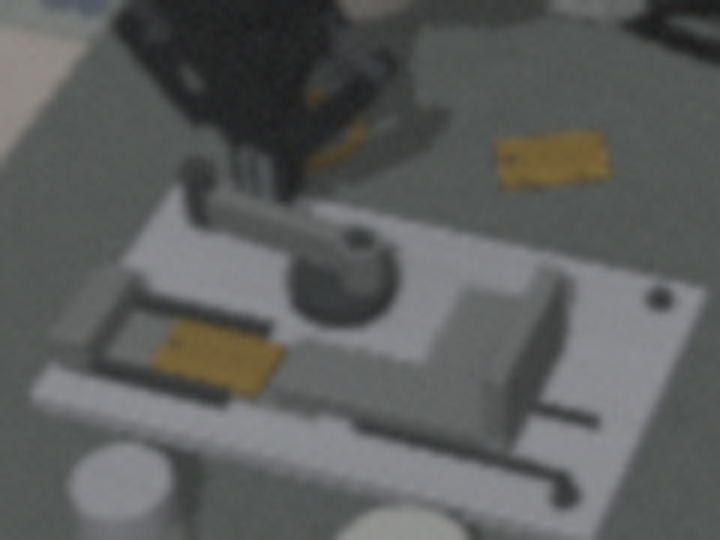

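Crop shows pin top at about (197,165), hub top screw at (358,236); slide and blank unchanged.

```bash
python3 - <<'E'
from h import *
f=lambda a:np.array(a,float)/6+[220,140]
ctr=np.array([.593,.0556]); a=np.radians(-.9); R=np.array([[np.cos(a),-np.sin(a)],[np.sin(a),np.cos(a)]])
j=lambda P:(P[:,:2]-ctr)@R*1000
pin=j(onplane("side",f([(197,166)]),.067)); hub=j(onplane("side",f([(358,236)]),.058))
# plate screw and corners as reference for yaw
scr=j(onplane("side",f([(659,298),(566,492)]),.020)); cor=j(onplane("side",f([(32,392),(706,288),(590,540)]),.02))
print(pin,hub,np.degrees(np.arctan2(*(pin-hub)[0][::-1])),np.linalg.norm(pin-hub)); print(scr,cor)
E
```

```text
[[ 90.92004751 -28.90504698]] [[ 12.29584417 -18.4922457 ]] -7.544212525880742 79.31072930532117
[[-107.07578791  -60.25442894]
 [-107.0379111    57.71017847]] [[ 123.61104055   76.10525424]
 [-124.33463094  -72.55382062]
 [-124.54171137   78.53413536]]
```

Emit:
{"api": "arm_command", "payload": {"turn": [[0,0,-0.3],[0,0,-0.3],[0,0,-0.31],[0,0,0],[0,0,0]], "xyz": [[0.032,0,0],[0.032,0,0],[0.03,0,0],[0,0,0],[0,0,0]], "claw": [0,0,0,0,0]}}

```text
time_s: 5.55
position: [0.656, 0.0189, 0.0426]
tool_rot: [[0.015, 1.0, 0.0], [1.0, -0.015, 0.0], [0.0, 0.0, -1.0]]
ft_force: [2.6, -4.3, 0.4]
grip_width: 0.0002
gripper_force: 1.6
```

```bash
python3 - <<'E'
from h import *
p,d=imaging.get_image("side")
cv2.imwrite("pics/side3.png",cv2.resize(p[140:230,220:340],None,fx=6,fy=6,interpolation=cv2.INTER_CUBIC))
ctr=np.array([.593,.0556]); a=np.radians(-.9); R=np.array([[np.cos(a),-np.sin(a)],[np.sin(a),np.cos(a)]])
print(((env.observe()["position"][:2]-ctr)@R*1000))
E
```

```text
[ 63.57521677 -35.68339606]
```

View pics/side3.png

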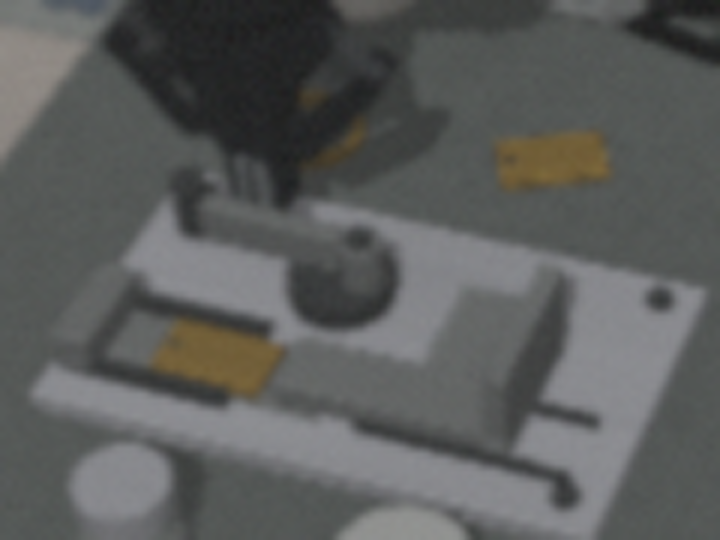

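Pin top is now at about (187,177); I compare it with the projections expected for several angles.

```bash
python3 - <<'E'
from h import *
ctr=np.array([.593,.0556]); a=np.radians(-.9); R=np.array([[np.cos(a),-np.sin(a)],[np.sin(a),np.cos(a)]])
for g in(-9,-7,-5,-2,0,2):
    t=np.radians(g); P=R@[.012+.08*np.cos(t),-.02+.08*np.sin(t)]+ctr
    print(g,((proj("side",[[*P,.067]])-[220,140])*6).round(1))
print(((proj("side",[[*(R@[.012,-.02]+ctr),.058]])-[220,140])*6).round(1))
p=cv2.imread("pics/side3.png",0); q=cv2.imread("pics/side2.png",0)
for im in(q,p):
    m=(cv2.GaussianBlur(im,(5,5),0)<62).astype(np.uint8); m[:,240:]=0; m[:145]=0; m[240:]=0;m[:,:160]=0
    ys,xs=np.nonzero(m); print(len(xs),xs.min() if len(xs) else 0,xs.max() if len(xs) else 0,ys.min() if len(xs) else 0,ys.max() if len(xs) else 0)
E
```

```text
-9 [[200.4 160.7]]
-7 [[196.8 164.5]]
-5 [[193.4 168.4]]
-2 [[188.6 174.4]]
0 [[185.7 178.5]]
2 [[182.9 182.7]]
[[360.  233.8]]
993 187 239 145 221
1296 176 239 145 231
```

Emit:
{"api": "arm_command", "payload": {"turn": [[0,0,0],[0,0,0],[0,0,0],[0,0,0],[0,0,0],[0,0,0],[0,0,0]], "xyz": [[-0.1,0,0],[-0.2,0,0],[0,0,-0.5],[0,0,-0.8],[0,0,-0.8],[0,0,-0.4],[0,0,0]], "claw": [0,0,0,0,0,0,0]}}

```text
time_s: 6.3
position: [0.6566, 0.0034, 0.1706]
tool_rot: [[0.015, 1.0, 0.005], [1.0, -0.015, -0.001], [-0.0, 0.005, -1.0]]
ft_force: [0.2, -0.0, -0.2]
grip_width: 0.0001
gripper_force: 0.0
```

Emit:
{"api": "arm_command", "payload": {"turn": [[0,0,1],[0,0,1],[0,0,1],[0,0,1],[0,0,1],[0,0,1],[0,0,1],[0,0,1],[0,0,1],[0,0,0]], "xyz": [[0,0,0],[0,0,0],[0,0,0],[0,0,0],[0,0,0],[0,0,0],[0,0,0],[0,0,0],[0,0,0],[0,0,0]], "claw": [0,0,0,0,0,0,0,0,0,0]}}

```text
time_s: 7.3
position: [0.6551, 0.0037, 0.1657]
tool_rot: [[0.718, 0.696, -0.003], [0.696, -0.718, 0.001], [-0.002, -0.003, -1.0]]
ft_force: [-0.2, 0.4, 0.8]
grip_width: -0.0002
gripper_force: 0.0
```

Emit:
{"api": "arm_command", "payload": {"turn": [[0,0,1],[0,0,1],[0,0,1],[0,0,1],[0,0,1],[0,0,1],[0,0,1],[0,0,1],[0,0,1],[0,0,0]], "xyz": [[0,0,0],[0,0,0],[0,0,0],[0,0,0],[0,0,0],[0,0,0],[0,0,0],[0,0,0],[0,0,0],[0,0,0]], "claw": [0,0,0,0,0,0,0,0,0,0]}}

```text
time_s: 8.3
position: [0.6553, 0.0038, 0.1663]
tool_rot: [[1.0, -0.013, -0.002], [-0.013, -1.0, 0.0], [-0.002, -0.0, -1.0]]
ft_force: [0.3, -0.1, -0.6]
grip_width: 0.0004
gripper_force: 0.0
```

Emit:
{"api": "arm_command", "payload": {"turn": [[0,0,0],[0,0,0],[0,0,0],[0,0,0],[0,0,0],[0,0,0]], "xyz": [[-0.71,-0.26,0],[-0.71,-0.26,0],[-0.71,-0.26,0],[-0.71,-0.26,0],[-0.71,-0.26,0],[0,0,0]], "claw": [0,0,0,0,0,0]}}

```text
time_s: 8.9
position: [0.4751, 0.0729, 0.1671]
tool_rot: [[1.0, -0.009, -0.003], [-0.009, -1.0, 0.001], [-0.003, -0.001, -1.0]]
ft_force: [-0.0, 0.2, -0.0]
grip_width: -0.0003
gripper_force: 0.0
```

```bash
python3 - <<'E'
from h import *
p,d=imaging.get_image("side")
cv2.imwrite("pics/side4.png",cv2.resize(p[130:230,210:345],None,fx=5,fy=5,interpolation=cv2.INTER_CUBIC))
ctr=np.array([.593,.0556]); a=np.radians(-.9); R=np.array([[np.cos(a),-np.sin(a)],[np.sin(a),np.cos(a)]])
print(((env.observe()["position"][:2]-ctr)@R*1000))
for g in(-6,-3,0,3):
    t=np.radians(g); P=R@[.012+.08*np.cos(t),-.02+.08*np.sin(t)]+ctr
    print(g,((proj("side",[[*P,.067]])-[210,130])*5).round(1))
E
```

```text
[-115.58839475   14.67977511]
-6 [[212.6 188.7]]
-3 [[208.5 193.7]]
0 [[204.7 198.8]]
3 [[201.4 204. ]]
```

View pics/side4.png

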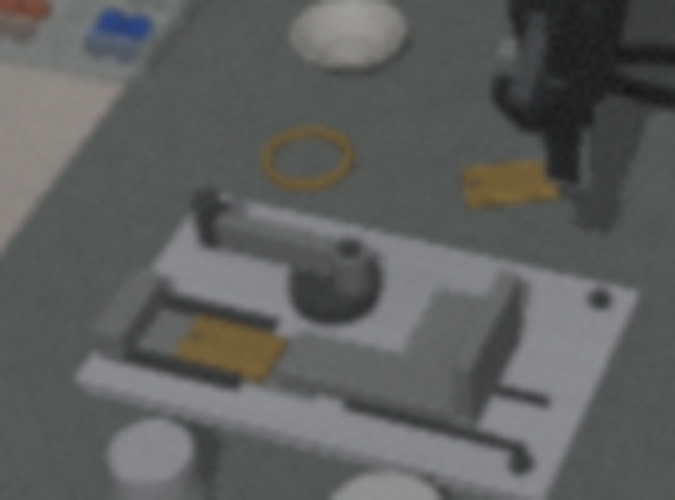

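The pin top is at about (206,199), so the cam is within a degree or two of 0, and the slide and blank have not moved. Next I go down and push the tab.

Emit:
{"api": "arm_command", "payload": {"turn": [[0,0,0],[0,0,0],[0,0,0],[0,0,0],[0,0,0]], "xyz": [[0,0,0.6],[0,0,0.6],[0,0,0.6],[0,0,0.6],[0,0,0]], "claw": [0,0,0,0,0]}}

```text
time_s: 9.45
position: [0.4782, 0.0711, 0.0443]
tool_rot: [[1.0, -0.013, -0.006], [-0.013, -1.0, 0.001], [-0.007, -0.001, -1.0]]
ft_force: [0.5, 0.8, -0.3]
grip_width: 0.0001
gripper_force: 0.0
```

Emit:
{"api": "arm_command", "payload": {"turn": [[0,0,0],[0,0,0],[0,0,0],[0,0,0],[0,0,0],[0,0,0],[0,0,0],[0,0,0],[0,0,0],[0,0,0]], "xyz": [[0.1,0,0],[0.1,0,0],[0.1,0,0],[0.1,0,0],[0.1,0,0],[0.1,0,0],[0.1,0,0],[0.1,0,0],[0.1,0,0],[0.04,0,0]], "claw": [0,0,0,0,0,0,0,0,0,0]}}

```text
time_s: 10.45
position: [0.5267, 0.0708, 0.0473]
tool_rot: [[1.0, -0.014, 0.0], [-0.014, -1.0, 0.0], [0.0, -0.0, -1.0]]
ft_force: [-2.6, 0.6, 2.3]
grip_width: -0.0001
gripper_force: 1.4
```

Emit:
{"api": "arm_command", "payload": {"turn": [[0,0,0],[0,0,0],[0,0,0],[0,0,0]], "xyz": [[0.03,0,0],[0.02,0,0],[0.02,0,0],[0,0,0]], "claw": [0,0,0,0]}}

```text
time_s: 10.85
position: [0.5296, 0.0707, 0.0473]
tool_rot: [[1.0, -0.014, -0.0], [-0.014, -1.0, 0.0], [-0.0, -0.0, -1.0]]
ft_force: [-2.7, -0.1, 1.7]
grip_width: 0.0002
gripper_force: 1.3
```

Emit:
{"api": "arm_command", "payload": {"turn": [[0,0,0],[0,0,0],[0,0,0]], "xyz": [[0.02,0,0],[0.01,0,0],[0,0,0]], "claw": [0,0,0]}}

```text
time_s: 11.15
position: [0.5296, 0.0708, 0.0473]
tool_rot: [[1.0, -0.014, -0.004], [-0.014, -1.0, -0.0], [-0.004, 0.0, -1.0]]
ft_force: [-9.7, -1.4, 6.3]
grip_width: 0.0001
gripper_force: 4.6
```

Emit:
{"api": "arm_command", "payload": {"turn": [[0,0,0],[0,0,0]], "xyz": [[0.02,0,0],[0,0,0]], "claw": [0,0]}}

```text
time_s: 11.35
position: [0.5297, 0.0708, 0.0472]
tool_rot: [[1.0, -0.014, -0.006], [-0.014, -1.0, -0.0], [-0.006, 0.0, -1.0]]
ft_force: [-13.3, -0.9, 8.8]
grip_width: -0.0002
gripper_force: 6.7
```

Emit:
{"api": "arm_command", "payload": {"turn": [[0,0,0],[0,0,0],[0,0,0],[0,0,0],[0,0,0],[0,0,0],[0,0,0],[0,0,0]], "xyz": [[-0.1,0,0],[-0.3,0,0],[-0.3,0,0],[0,0,-0.6],[0,0,-0.8],[0,0,-0.8],[0,0,0],[0,0,0]], "claw": [0,0,0,0,0,0,0,0]}}

```text
time_s: 12.15
position: [0.4976, 0.0712, 0.1577]
tool_rot: [[1.0, -0.014, 0.003], [-0.014, -1.0, -0.0], [0.003, 0.0, -1.0]]
ft_force: [-0.7, -0.3, -2.2]
grip_width: 0.0001
gripper_force: 0.0
```

```bash
python3 - <<'E'
from h import *
p,d=imaging.get_image("side")
cv2.imwrite("pics/side5.png",cv2.resize(p[130:230,210:345],None,fx=5,fy=5,interpolation=cv2.INTER_CUBIC))
ctr=np.array([.593,.0556]); a=np.radians(-.9); R=np.array([[np.cos(a),-np.sin(a)],[np.sin(a),np.cos(a)]])
hsv=cv2.cvtColor(p,cv2.COLOR_BGR2HSV); m=cv2.inRange(hsv,(12,110,50),(32,255,255))
n,l,st,c=cv2.connectedComponentsWithStats(m)
for i in range(1,n):
    if st[i,4]>40: print(st[i,4],c[i].round(1),((onplane("side",c[i],.026)[:,:2]-ctr)@R*1000).round(1))
E
```

```text
45 [307.5 167.4] [[ -24.4 -117.8]]
121 [247.7 196.9] [[79.9 36.2]]
42 [170.6 200. ] [[262.4 108.7]]
54 [287.5 244.8] [[-74.7 147.5]]
240 [149.3 384. ] [[ 39.8 526.4]]
87 [257.1 396.7] [[-152.8  480.2]]
```

View pics/side5.png

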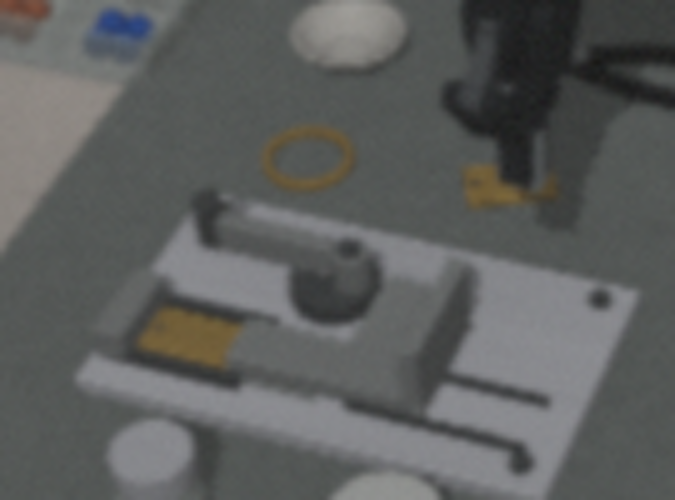

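The blank now sits against the stop at (190,337), centred near jig x 78. The slide is home, hard against its stop, and the lever still points straight forward with the pin at (207,199). Nothing else on the board has moved, so I hand in.

```bash
python3 -c "
from rig import env
print(env.close_job())"
```

```text
the job is handed in; nothing more can be done
None
```

The job is handed in: the cam is at its low point, the slide is fully home against its hard stop, and the blank is up against the end stop, at about 12 s on the robot's clock; the judge's verdict was not shown.

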